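# Set the spoon tray's batch dial

### The arm

A 6-joint arm with a two-finger parallel gripper is mounted at the origin on the work surface. World frame = base frame: x ahead of the robot, y to its left, z up, the work surface at z = 0. Lengths are in m, angles in rad, forces in N, time in s.
With the tool pointing down it reaches from about 0.4 to 0.825 m from the base axis. Payload 7 kg.
Tool frame: the origin (TCP) lies midway between the tips of the shut fingers; the grasp point (between the pads) lies hold_point_z behind it (hold_point_z is the distance from the TCP to the grasp point, in m); z points along the fingers, y is the line along which they close (so a half turn about z gives the same grasp; the last joint's range is limited). The gripper opens to 88 mm and grips with 3 to 60 N. Pads are 19 mm wide; open, the fingers measure 130 mm over their backs; the gripper's body (78 mm by 193 mm) begins 47 mm behind the grasp point.
Start: joints at [1.607, 0.359, 0.012, 0, -1.224, -0.288], TCP at [0.168, 0.654, 0.227] pointing down, gripper open.
Joint ranges: [-3.07, 3.07], [-1.43, 2.12], [-1.02, 1.25], [-3.03, 1.67], [-3.05, -0], [-3.03, 3.03]. Speed limits (rad/s): [2.39, 2.39, 3.01, 3.14, 3.14, 3.14].

### API

Orientations are given as [roll, pitch, yaw] about the fixed x, y, z axes, in that order (R = Rz(yaw) Ry(pitch) Rx(roll)).
In Python, from station import * gives the robot as it stands.
- The arm moves only by the tool apply_moves, never from a script. Its argument "steps" is a list of rows, each an object with "translation": the shift along the world's x, y, z scaled (see below), a list of three; "rotation": the turn, a rotation vector about the world's x, y, z scaled (see below), a list of three. A call has exactly 10 rows; each row is the pose to reach, as a shift and turn from the pose commanded when the call began; what a row does not reach only later rows make up. The controller multiplies each number of a shift by 250 mm and each number of a turn by 30 degrees. A row lasts 1/12 s, in which the tool goes at most 41.7 mm and 7.16 degrees, less where a joint would pass 70% of its speed; a pose out of reach is approached as far as the arm can. A call with a number of a shift or a turn outside -1 to 1 is refused whole. A call with a gripper value outside its range is refused whole. "jaw" is the closure, from -1 (fully open) to 1 (shut), so that 0 is half open, set as the call begins (left out, the last holds). The fingers move at their own pace and stop on an object; "newtons" is the grip in N (left out, the last holds). Time passes only in rows, so rows that repeat a pose let the fingers close, or fill a call up. It gives the time, the measured TCP pose, the force, the opening and the grip force at its end, in the units of the state.
- get_state(): the state, without advancing time (a new reading comes with each control period).
- grab_frame(name): name is "scene" or "top" or "wrist"; returns the picture (384x512x3 uint8, blue, green, red); there is no depth.
- camera_model(name): a dict with "fx", "fy", "cx", "cy" (pixels), "xyz" and "rotation" of the camera in the world. Camera axes: x right, y down, z forward; pixel columns grow to the right and rows downward; lengths in m; the calibration is good to about 2 mm. A picture is of the moment at which its call begins: read the wrist's pose just before it. camera_model takes no time and is no camera call; for the wrist camera it gives the pose at the moment of the call.
- job_done(): hands the job in; it is judged then, once.
The state is a dict: "t": time; "q": joint angles; "qd": joint speeds; "joint_efforts": joint torques, N m; "eef_pos": TCP position; "ee_rot": TCP orientation; "force": force on the tool from outside, world axes, zero at the start; "moment": the same for the moment, N m; "width": finger opening in m; "gripper_force": force on a finger pad.
Only numpy, scipy, OpenCV 4.12 (cv2) and the standard library are available. Lean on these libraries where they do the work, as an engineer would, in place of code of your own. Each camera call takes 0.05 s, during which the arm holds its last target. There are 200 camera calls.

### The job

Another batch of wooden spoons is finished. Turn the red knob of the green batch counter, the one at the tray of spoons, until the number 4 stands in the middle of its little window, then let go. Leave the blue counter at the pestle tray set as it is.

Things in the scene. Friction and masses are not known exactly. Their poses are not given: they have to be found in the camera images.
- spoon_dial (a joint): Angle of the GREEN counter's number drum (white, black numerals 1 to 6, tops outward) and of the red knob that turns with it on a vertical axis. 0 with 1 centred in the window; grows 0.5236 per number as the knob turns CLOCKWISE seen from above; 4 centred at 1.571; stops at 0 and 2.618. Starts from 0.1 to 1.1. Light even friction (0.06 N m), no clicks, stays where left.
- spoon_grip (a point): Grip point of the green counter's red knob, on its axis, 74 mm above the bench. The knob is an upright bar 44 mm long, 14 mm thick, top 90 mm above the bench, on a round foot 52 mm across, foot top at 50 mm. The point is 16 mm below the bar's top. z up, x along the bar's length, y across it; they turn with the knob. The sides of the bar are clear.
- spoon_window (a point): Centre of the green counter's window: 34 x 34 mm, black frame, in the top of the fixed box (190 x 190 mm, 42 mm high), 60 mm from the knob's axis. x points away from the knob, z up. With 1 centred the bar points at the window, with 4 it stands square across that line. A 250 mm wide, 30 mm high tray of wooden spoons adjoins the box beyond the window.
- pestle_bar_end (a point): End of the red bar of the BLUE counter's knob, 22 mm from its axis, 74 mm above the bench. The blue counter is built like the green one but has the tray of pestles; it stands about 400 to 620 mm to one side of the green one. To be left alone.

How it is judged:
At the end, for the whole second after the job is handed in: The green counter's dial rests with 4 in the window, within 10 degrees (0.18 rad) of centred, let go and at rest; the blue counter's knob has not been turned (value of joint spoon_dial between 1.391 and 1.751 rad and velocity of joint spoon_dial between -0.05 and 0.05 rad/s); the robot touches nothing.
It fails at once if the blue counter's knob is turned (its bar's end moved by more than 6 mm) (distance of pestle_bar_end from where it was at the start of the episode above 0.006 m).
It also fails if it takes over 29 s, if anything falls off the work surface, if the arm or the gripper's body presses on something with over 40 N, if the wrist force passes 120 N, or if a joint passes its speed limit or range.

## Working session

There is one attempt and no reset: what is moved stays moved. The work goes in short steps, Python scripts to look and compute and a tool call to move; the robot and the scene stay as the last step left them, time stands still between calls to the robot, and variables do not carry over. Pictures are saved under pics/ and viewed, at most 10 in all, crops included, and the job is handed in when it is done.

Besides the shell and the picture viewer there is one more tool, called as name([rows], argument=value, ...), one row to a line, values as JSON. apply_moves: Moves the arm, as the interface text tells. Shifts and turns lie within -1 to 1; 1 stands for 250 mm of shift or 30 degrees of turn. Its arguments: {"type":"object","properties":{"steps":{"type":"array"},"jaw":{"type":"number"},"newtons":{"type":"number"}},"required":["steps"]}

```bash
mkdir -p pics; python3 - <<'E'
from station import *
import cv2,numpy as np
s=get_state();print(s)
a=grab_frame("top");b=grab_frame("scene")
cv2.imwrite("pics/top.png",a);cv2.imwrite("pics/scene.png",b)
for n in("top","scene","wrist"):print(n,camera_model(n))
E
```

```text
{'t': 0.0, 'q': array([ 1.60709378e+00,  3.59377194e-01,  1.10592292e-02, -3.78309681e-04,
       -1.22410590e+00, -2.88084715e-01]), 'qd': array([-1.86218905e-03,  1.11101101e-03,  6.04587884e-05, -3.06554832e-04,
        1.32252378e-03, -1.24014769e-03]), 'joint_efforts': array([ 9.10825838e-04, -5.82715559e+01,  2.93052864e+01,  6.99683726e+00,
        6.99693774e-03, -1.61065159e-04]), 'eef_pos': array([0.16807092, 0.65322688, 0.22562405]), 'ee_rot': array([ 3.13993114e+00, -1.21478949e-04, -2.51915996e-01]), 'force': array([0.27806613, 0.17959476, 0.52764296]), 'moment': array([0.0295459 , 0.02494784, 0.0165458 ]), 'gripper_force': 0.0, 'width': 0.08779433061186423}
top {'fx': 466.3402351366555, 'fy': 466.3402351366555, 'cx': 254.8827538952667, 'cy': 187.4029655942186, 'xyz': array([ 0.39047673, -0.00324135,  1.27891678]), 'rotation': array([-3.0196177 ,  0.01337915, -1.54337462])}
scene {'fx': 364.0570508933649, 'fy': 364.0570508933649, 'cx': 257.27198612554986, 'cy': 192.72258836516286, 'xyz': array([ 0.93926122, -0.14404314,  0.67210038]), 'rotation': array([-2.53472671,  0.00834363,  1.20525411])}
wrist {'fx': 287.1820391771651, 'fy': 287.1820391771651, 'cx': 262.333684874635, 'cy': 192.09821646640972, 'xyz': array([0.23320282, 0.63751805, 0.38257896]), 'rotation': array([ 2.88780475e+00, -1.43349933e-03, -1.82328742e+00])}
```

View pics/top.png

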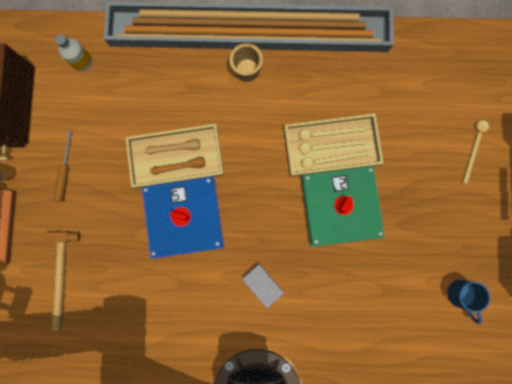

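View pics/scene.png

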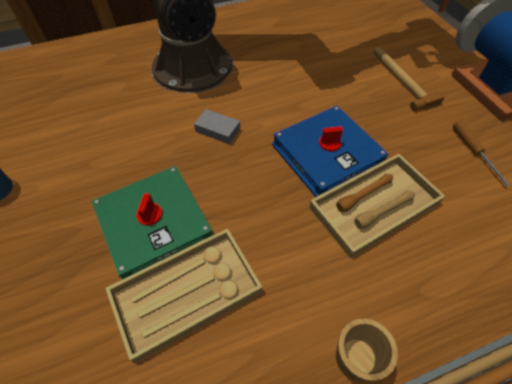

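The top view shows the green counter, with its knob near (344,205), window near (341,183) and spoon tray beyond it. The blue counter's knob is at (180,216). The green window reads about 2 to 3.

```bash
cat > h.py <<'E'
from station import *
import cv2,numpy as np
from scipy.spatial.transform import Rotation as Ro
def ray(m,uv,z):
    d=Ro.from_euler('xyz',m['rotation']).apply(np.c_[(np.array(uv,float)-[m['cx'],m['cy']])/[m['fx'],m['fy']],np.ones(len(uv))])
    return m['xyz']+d*((z-m['xyz'][2])/d[:,2])[:,None]
def proj(m,P):
    c=Ro.from_euler('xyz',m['rotation']).inv().apply(np.array(P)-m['xyz'])
    return c[:,:2]/c[:,2:]*[m['fx'],m['fy']]+[m['cx'],m['cy']]
E
python3 - <<'E'
from h import *
a=cv2.imread("pics/top.png");m=camera_model("top")
hsv=cv2.cvtColor(a,cv2.COLOR_BGR2HSV)
g=cv2.inRange(hsv,(60,100,40),(90,255,255)); g[:,:290]=0;g[:,395:]=0
c=max(cv2.findContours(g,0,2)[0],key=cv2.contourArea)
box=cv2.boxPoints(cv2.minAreaRect(c));print("box",ray(m,box,.042).round(4))
print("box ctr",ray(m,box,.042).mean(0))
r=(cv2.inRange(a,(0,0,120),(60,60,255)));r[:,:290]=0;r[:,395:]=0;r[:160]=0
p=np.argwhere(r[:260])[:,::-1];print("red",p.mean(0),len(p),ray(m,[p.mean(0)],.06))
f=(cv2.inRange(a,(160,160,160),(255,255,255)));
p=np.argwhere(f[170:200,325:360])[:,::-1]+[325,170];print("white",p.mean(0),ray(m,[p.mean(0)],.042))
t=cv2.resize(a[165:250,295:395],None,fx=6,fy=6,interpolation=2)
b=cv2.imread("pics/scene.png")
t2=cv2.resize(b[160:270,90:220],(600,510),interpolation=2)
cv2.imwrite("pics/c1.png",t);cv2.imwrite("pics/c2.png",t2)
E
```

```text
box [[ 0.5782 -0.1068  0.042 ]
 [ 0.6074 -0.2989  0.042 ]
 [ 0.4204 -0.3213  0.042 ]
 [ 0.3917 -0.1327  0.042 ]]
box ctr [ 0.49942667 -0.21493391  0.042     ]
red [343.62248996 204.65060241] 249 [[ 0.49996491 -0.21608819  0.06      ]]
white [337.94871795 183.02564103] [[ 0.55908792 -0.20387897  0.042     ]]
```

View pics/c1.png

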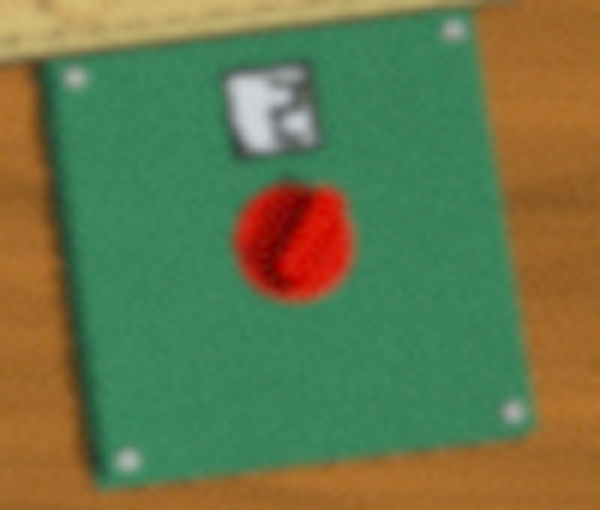

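View pics/c2.png

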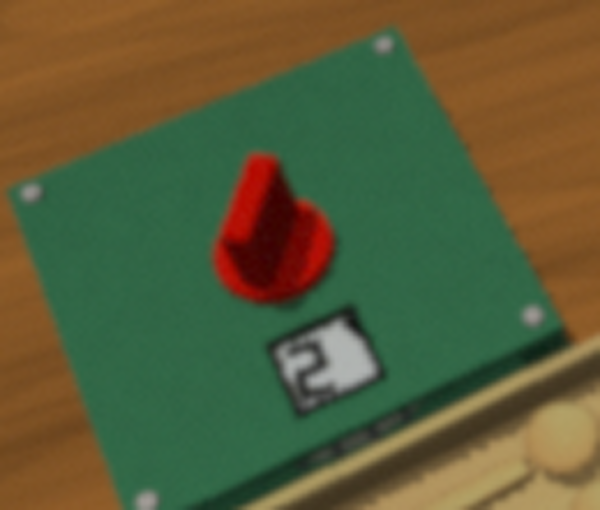

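The crops show the "2" slightly past centre, and the bar pointing about 37° clockwise from the window line. The box centre and knob agree at (0.500, -0.215). I'll carry the tool over at height and look again with the wrist camera.

apply_moves([
  {"translation":[0.1,-0.08,0],"rotation":[0,0,0]},
  {"translation":[0.2,-0.16,0],"rotation":[0,0,0]},
  {"translation":[0.3,-0.25,0],"rotation":[0,0,0]},
  {"translation":[0.4,-0.35,0],"rotation":[0,0,0]},
  {"translation":[0.5,-0.45,0],"rotation":[0,0,0]},
  {"translation":[0.6,-0.55,0],"rotation":[0,0,0]},
  {"translation":[0.7,-0.66,0],"rotation":[0,0,0]},
  {"translation":[0.8,-0.77,0],"rotation":[0,0,0]},
  {"translation":[0.9,-0.88,0],"rotation":[0,0,0]},
  {"translation":[0.95,-1,0],"rotation":[0,0,0]},
], jaw=-1)

```text
t: 0.93
eef_pos: [0.4075, 0.4022, 0.226]
ee_rot: [3.141, -0.0, -0.252]
force: [0.8, -0.1, 1.0]
width: 0.0872
gripper_force: 0.0
```

apply_moves([
  {"translation":[0.03,-0.1,0],"rotation":[0,0,0]},
  {"translation":[0.06,-0.2,0],"rotation":[0,0,0]},
  {"translation":[0.09,-0.3,0],"rotation":[0,0,0]},
  {"translation":[0.12,-0.4,0],"rotation":[0,0,-0.1]},
  {"translation":[0.15,-0.5,0],"rotation":[0,0,-0.1]},
  {"translation":[0.18,-0.6,0],"rotation":[0,0,-0.2]},
  {"translation":[0.21,-0.7,0],"rotation":[0,0,-0.2]},
  {"translation":[0.24,-0.8,0],"rotation":[0,0,-0.2]},
  {"translation":[0.27,-0.9,0],"rotation":[0,0,-0.2]},
  {"translation":[0.3,-1,0],"rotation":[0,0,-0.2]},
])

```text
t: 1.77
eef_pos: [0.4806, 0.1523, 0.2264]
ee_rot: [3.141, 0.0, -0.356]
force: [0.8, 1.1, -0.2]
width: 0.0875
gripper_force: 0.0
```

apply_moves([
  {"translation":[0,-0.1,0],"rotation":[0,0,0]},
  {"translation":[0,-0.2,0],"rotation":[0,0,0]},
  {"translation":[0,-0.3,0],"rotation":[0,0,0]},
  {"translation":[0,-0.4,0],"rotation":[0,0,-0.1]},
  {"translation":[0,-0.5,0],"rotation":[0,0,-0.1]},
  {"translation":[0,-0.6,0],"rotation":[0,0,-0.2]},
  {"translation":[0,-0.7,0],"rotation":[0,0,-0.3]},
  {"translation":[0,-0.8,0],"rotation":[0,0,-0.3]},
  {"translation":[0,-0.9,0],"rotation":[0,0,-0.3]},
  {"translation":[0,-1,0],"rotation":[0,0,-0.3]},
])

```text
t: 2.6
eef_pos: [0.4802, -0.0975, 0.2264]
ee_rot: [3.142, 0.0, -0.514]
force: [0.6, 0.4, 0.6]
width: 0.0878
gripper_force: 0.0
```

```bash
python3 - <<'E'
from h import *
import station
print(getattr(station,'hold_point_z',None),[n for n in dir(station) if n[0]!='_'])
s=get_state();print(s['t'],s['q'].round(3),s['eef_pos'],s['ee_rot'])
m=camera_model("wrist");print(m['xyz'],m['rotation']);a=grab_frame("wrist");cv2.imwrite("pics/w1.png",a)
import pickle;pickle.dump(m,open("w1.pkl","wb"))
b=ray(camera_model("scene"),[[146.8,194.5],[142,211.8]],.09);d=b[1]-b[0];print(b,np.degrees(np.arctan2(d[1],d[0])))
print("knob px",proj(m,[[.4995,-.2155,.09],[.4995,-.2155,.05]]))
E
```

```text
0.0188 ['Unreachable', 'camera_model', 'get_state', 'grab_frame', 'hold_point_z', 'job_done']
2.6 [ 0.202  0.051 -0.384 -0.    -1.137  0.856] [ 0.48024077 -0.09750686  0.22640184] [ 3.14154667e+00  3.02795653e-04 -5.13580330e-01]
[ 0.53880442 -0.12981985  0.3832322 ] [ 2.88732392e+00 -2.68536124e-05 -2.08497601e+00]
[[ 0.4860044  -0.20595312  0.09      ]
 [ 0.52213667 -0.22214549  0.09      ]] -24.13913604078273
knob px [[358.04667081 109.1254927 ]
 [346.4853707  110.132307  ]]
```

View pics/w1.png

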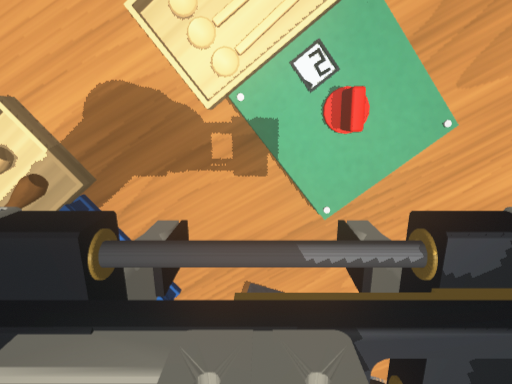

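The wrist view shows the knob at (347,109), with the lit bar top running from about (359,88) to (360,131). The window is at (315,65) with the 2 in it, and the box screws are at (240,97), (327,210) and (448,124). Next I'll extract the bar's direction numerically.

```bash
python3 - <<'E'
from h import *
import pickle;m=pickle.load(open("w1.pkl","rb"));a=cv2.imread("pics/w1.png")
print(a[108,325:372,2])
w=ray(m,[[240,97],[327,210],[448,124]],.042);print("screws",w.round(4))
d=w[0]-w[1];e=w[2]-w[1];print("edge",np.linalg.norm(d),np.linalg.norm(e),np.degrees(np.arctan2(d[1],d[0])),np.degrees(np.arctan2(-e[0],e[1])),"ctr",(w[0]+w[2])/2)
win=ray(m,[[315,65]],.042);print("win",win)
# bar top: dark/bright edge (at top z .09) subpixel per row
E=[]
for y in range(90,130):
    r=a[y,335:366,2].astype(int); g=np.diff(r); i=g.argmax(); E.append((335+i+1,y))
E=np.array(E);print(E[:,0])
md=np.median(E[:,0]-0);E=E[abs(E[:,0]-md)<5]
vx,vy,x0,y0=cv2.fitLine(E.astype(np.float32),cv2.DIST_HUBER,0,.01,.01).ravel()
L=ray(m,[[x0-vx*20,y0-vy*20],[x0+vx*20,y0+vy*20]],.09);q=L[1]-L[0];print("bar",L.round(4),np.degrees(np.arctan2(q[1],q[0])))
mask=cv2.inRange(a,(0,0,60),(70,70,255));p=np.argwhere(mask[70:150,310:380])[:,::-1]+[310,70];print(p.min(0),p.max(0))
E
```

```text
[250 250 250 250 250 250 247 193 193 193 193 193 193 192 192 183 125 108
 109 109 109 109 110 110 111 121 180 230 246 250 250 250 250 250 250 250
 250 250 249 245 250 250 250 247 182 101 101]
screws [[ 0.5707 -0.1189  0.042 ]
 [ 0.4018 -0.1451  0.042 ]
 [ 0.4268 -0.3132  0.042 ]]
edge 0.1709411208068571 0.16990885696414634 8.83868708400458 -171.52795179825435 ctr [ 0.49876804 -0.2160163   0.042     ]
win [[ 0.55895657 -0.20781297  0.042     ]]
[352 352 352 352 352 352 352 352 352 352 352 352 352 352 352 352 352 351
 351 351 351 351 351 351 351 351 351 351 351 351 351 351 351 351 351 350
 350 350 350 350]
bar [[ 0.4843 -0.1999  0.09  ]
 [ 0.5177 -0.2177  0.09  ]] -27.981001859977972
[323  87] [367 131]
```

The bar lies at -28° and the box axis at 8.6°, so the dial is at about 0.64 rad. The axis is at (0.499, -0.216), and the screw spacing is a consistent 170 mm. That leaves 53.4° to turn clockwise. Next I align, descend and grip.

apply_moves([
  {"translation":[0.02,-0.12,0],"rotation":[0,0,0.05]},
  {"translation":[0.04,-0.24,0],"rotation":[0,0,0.05]},
  {"translation":[0.06,-0.36,0],"rotation":[0,0,0.05]},
  {"translation":[0.075,-0.474,0],"rotation":[0,0,0.05]},
  {"translation":[0.075,-0.474,-0.12],"rotation":[0,0,0.05]},
  {"translation":[0.075,-0.474,-0.26],"rotation":[0,0,0.05]},
  {"translation":[0.075,-0.474,-0.4],"rotation":[0,0,0.05]},
  {"translation":[0.075,-0.474,-0.52],"rotation":[0,0,0.05]},
  {"translation":[0.075,-0.474,-0.62],"rotation":[0,0,0.05]},
  {"translation":[0.075,-0.474,-0.678],"rotation":[0,0,0.05]},
])

```text
t: 3.48
eef_pos: [0.4973, -0.2146, 0.0538]
ee_rot: [3.14, 0.004, -0.488]
force: [-1.1, 0.0, -0.9]
width: 0.0879
gripper_force: 0.0
```

apply_moves([
  {"translation":[0,0,0],"rotation":[0,0,0]},
  {"translation":[0,0,0],"rotation":[0,0,0]},
  {"translation":[0,0,0],"rotation":[0,0,0]},
  {"translation":[0,0,0],"rotation":[0,0,0]},
  {"translation":[0,0,0],"rotation":[0,0,0]},
  {"translation":[0,0,0],"rotation":[0,0,0]},
  {"translation":[0,0,0],"rotation":[0,0,0]},
  {"translation":[0,0,0],"rotation":[0,0,0]},
  {"translation":[0,0,0],"rotation":[0,0,0]},
  {"translation":[0,0,0],"rotation":[0,0,0]},
], jaw=1, newtons=20)

```text
t: 4.32
eef_pos: [0.4994, -0.2148, 0.0572]
ee_rot: [-3.142, -0.0, -0.487]
force: [-0.0, -0.1, 0.2]
width: 0.0265
gripper_force: 0.0
```

Still closing, so I'll wait.

apply_moves([
  {"translation":[0,0,0],"rotation":[0,0,0]},
  {"translation":[0,0,0],"rotation":[0,0,0]},
  {"translation":[0,0,0],"rotation":[0,0,0]},
  {"translation":[0,0,0],"rotation":[0,0,0]},
  {"translation":[0,0,0],"rotation":[0,0,0]},
  {"translation":[0,0,0],"rotation":[0,0,0]},
  {"translation":[0,0,0],"rotation":[0,0,0]},
  {"translation":[0,0,0],"rotation":[0,0,0]},
  {"translation":[0,0,0],"rotation":[0,0,0]},
  {"translation":[0,0,0],"rotation":[0,0,0]},
])

```text
t: 5.15
eef_pos: [0.4987, -0.216, 0.057]
ee_rot: [3.14, 0.001, -0.488]
force: [-1.7, -8.9, 0.2]
width: 0.0137
gripper_force: 20.0
```

The bar is gripped at 14 mm width. Turning clockwise 53.4° takes two calls.

apply_moves([
  {"translation":[-0.002,-0.004,0],"rotation":[0,0,-0.05]},
  {"translation":[-0.002,-0.004,0],"rotation":[0,0,-0.15]},
  {"translation":[-0.002,-0.004,0],"rotation":[0,0,-0.25]},
  {"translation":[-0.002,-0.004,0],"rotation":[0,0,-0.35]},
  {"translation":[-0.002,-0.004,0],"rotation":[0,0,-0.45]},
  {"translation":[-0.002,-0.004,0],"rotation":[0,0,-0.55]},
  {"translation":[-0.002,-0.004,0],"rotation":[0,0,-0.65]},
  {"translation":[-0.002,-0.004,0],"rotation":[0,0,-0.75]},
  {"translation":[-0.002,-0.004,0],"rotation":[0,0,-0.83]},
  {"translation":[-0.002,-0.004,0],"rotation":[0,0,-0.89]},
])

```text
t: 5.98
eef_pos: [0.4991, -0.2158, 0.0571]
ee_rot: [-3.141, -0.0, -0.956]
force: [0.5, -0.6, 0.1]
width: 0.0137
gripper_force: 20.0
```

apply_moves([
  {"translation":[0,0,0],"rotation":[0,0,-0.1]},
  {"translation":[0,0,0],"rotation":[0,0,-0.2]},
  {"translation":[0,0,0],"rotation":[0,0,-0.32]},
  {"translation":[0,0,0],"rotation":[0,0,-0.44]},
  {"translation":[0,0,0],"rotation":[0,0,-0.56]},
  {"translation":[0,0,0],"rotation":[0,0,-0.68]},
  {"translation":[0,0,0],"rotation":[0,0,-0.78]},
  {"translation":[0,0,0],"rotation":[0,0,-0.85]},
  {"translation":[0,0,0],"rotation":[0,0,-0.89]},
  {"translation":[0,0,0],"rotation":[0,0,-0.89]},
])

```text
t: 6.82
eef_pos: [0.4995, -0.2156, 0.0571]
ee_rot: [-3.141, 0.0, -1.42]
force: [3.0, 1.3, -0.9]
width: 0.0135
gripper_force: 20.0
```

apply_moves([
  {"translation":[0,0,0],"rotation":[0,0,0]},
  {"translation":[0,0,0],"rotation":[0,0,0]},
  {"translation":[0,0,0],"rotation":[0,0,0]},
  {"translation":[0,0,0],"rotation":[0,0,0]},
  {"translation":[0,0,0],"rotation":[0,0,0]},
  {"translation":[0,0,0],"rotation":[0,0,0]},
  {"translation":[0,0,0],"rotation":[0,0,0]},
  {"translation":[0,0,0],"rotation":[0,0,0]},
  {"translation":[0,0,0],"rotation":[0,0,0]},
  {"translation":[0,0,0],"rotation":[0,0,0]},
], jaw=-1)

```text
t: 7.65
eef_pos: [0.4989, -0.2158, 0.0571]
ee_rot: [-3.142, -0.0, -1.419]
force: [0.4, -0.8, 0.2]
width: 0.075
gripper_force: 0.0
```

apply_moves([
  {"translation":[0,0,0.05],"rotation":[0,0,0]},
  {"translation":[0,0,0.12],"rotation":[0,0,0]},
  {"translation":[0,0,0.24],"rotation":[0,0,0]},
  {"translation":[0,0,0.38],"rotation":[0,0,0]},
  {"translation":[0,0,0.52],"rotation":[0,0,0]},
  {"translation":[0,0,0.66],"rotation":[0,0,0]},
  {"translation":[0,0.12,0.7],"rotation":[0,0,0]},
  {"translation":[0,0.24,0.7],"rotation":[0,0,0]},
  {"translation":[0,0.36,0.7],"rotation":[0,0,0]},
  {"translation":[0,0.44,0.7],"rotation":[0,0,0]},
])

```text
t: 8.48
eef_pos: [0.4987, -0.1041, 0.2326]
ee_rot: [-3.14, 0.0, -1.419]
force: [0.6, 0.8, -0.3]
width: 0.0874
gripper_force: 0.0
```

```bash
python3 - <<'E'
from h import *
a=grab_frame("wrist");a=grab_frame("wrist");m=camera_model("wrist")
cv2.imwrite("pics/w2.png",a);print(get_state()['t'],get_state()['qd'].round(3))
import pickle;pickle.dump(m,open("w2.pkl","wb"))
print(proj(m,[[.499,-.216,.09],[.559,-.207,.042]]))
E
```

```text
8.5833 [-0.044  0.015  0.009  0.008 -0.004  0.053]
[[280.18620112  69.97647233]
 [224.04282633  76.50982635]]
```

View pics/w2.png

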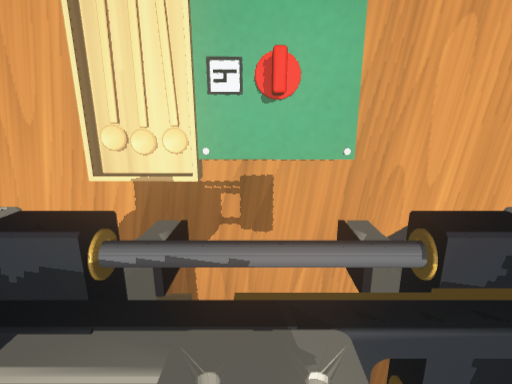

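The wrist view shows the 4 centred in the window at (225,75). The bar at (280,70) stands square across the line to the window, the gripper is clear, and the blue counter was never touched. Handing in.

```bash
python3 -c "
from station import *
print(job_done())"
```

```text
the job is handed in; nothing more can be done
None
```

The green counter's knob is turned so that 4 is centred in its window and has been let go; the blue counter was not touched, and the job was handed in at about 8.6 s (the hand-in gave no verdict).

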